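Hold a clamp arm level over its cradle

TASK

Clear the bottle out of the cradle and stand it upright in the gap in the cardboard tray. Then pick up the clamp arm by its bar, at the balance point near the heavy boss, and hold it still and level straight above the cradle, lined up to go in (boss over the wide saddle, bar over the fork), with the underside of the bar about 3 cm above the fork's tips and nothing but the gripper carrying it. Finish while still holding it there; never tip the bottle over, and leave the other two bottles, the beaker and the spanner where they are.

Things in the scene. Friction and masses are not known exactly. Their poses are not given: they have to be found in the camera images.
- clamp_balance (a point): Balance point (centre of mass) of the loose clamp arm: on the axis of its bare aluminium bar, 46 mm from the boss's face. The bar is square, 12 mm wide and 12 mm tall; as the arm lies on the bench the bar is level with its axis 30 mm up, 24 mm of air below it. Gripped far from this point, the arm swings out of level.
- clamp_arm: The clamp arm, a cast lab clamp of about 0.5 kg; origin at the balance point, x along the bar from boss to jaw, z up. Along x: black thumbscrew -110 to -96 mm; heavy grey boss -96 to -46 mm; bare bar -46 to +182 mm; open two-pronged jaw, cork inside, +182 to +253 mm (24 mm wide, 60 mm tall). It lies on boss and jaw.
- clamp_boss (a point): Centre of the clamp arm's boss (block 50 mm long, 44 mm wide, 60 mm tall), on the bar's axis, 71 mm from the balance point towards -x of the arm.
- cradle: Cradle bolted to the bench, placed anew each time: dark base plate 260 x 100 x 12 mm, origin at the centre of its underside, x along its length from saddle to fork, z up. With the arm in place its balance point is over this origin and its x along this x. When the bar's underside is 3 cm over the fork's tips, the bar's axis is 116 mm above the bench.
- cradle_saddle (a point): Middle of the floor of the wide saddle that takes the boss, at x = -71 mm of the cradle, 36 mm above the bench. The saddle is 44 mm long and 80 mm wide, with cheeks 60 mm apart that rise to 60 mm above the bench.
- cradle_fork (a point): Middle of the fork that takes the bar, level with its tips, at x = +85 mm of the cradle, 80 mm above the bench. The fork is 12 mm long, 40 mm wide; its slot is 20 mm wide with its floor 60 mm above the bench.
- bottle_mid (a point): Centre (half-way up) of the bottle to clear: closed, white plastic, 40 mm across, 95 mm tall, 0.08 kg, straight-sided to about 60 mm above its foot, then neck and cap. It stands on the cradle's base plate (12 mm above the bench) between saddle and fork, at about x = +15 mm of the cradle; its top is 107 mm above the bench.
- tray: Low open cardboard tray, 130 mm (x) by 180 mm (y) and 30 mm tall, walls and floor 4 mm, fixed to the bench; origin at the centre of its underside. Its +y half holds two bottles, its -y half is the gap.
- tray_gap (a point): Middle of the gap on the tray's inner floor, 4 mm above the bench, at y = -40 mm of the tray: the bottle's foot goes here.
- tray_bottle1: A bottle of the same kind already in the tray, in its +y half; origin under its foot. Leave it alone.
- tray_bottle2: The other bottle already in the tray. Leave it alone.
- beaker: Glass beaker, 68 mm in diameter, 75 mm tall, standing on the bench beyond the tray; origin under its foot. Leave it alone.
- spanner: Steel spanner, 150 mm long, lying on the bench beyond the cradle. Leave it alone.

How it is judged:
By the outcome, as a careful person would: the job done as asked, in the order asked, and still so for the second after the job is handed in, while the arm keeps its last pose, push and grip.
It also fails if it takes over 64 s, if anything falls off the work surface, if the arm or the gripper's body presses on something with over 40 N, if the wrist force passes 120 N, or if a joint passes its speed limit or range.

ROBOT

A 7-joint arm with a two-finger parallel gripper is mounted at the origin on the work surface. World frame = base frame: x ahead of the robot, y to its left, z up, the work surface at z = 0. Lengths are in m, angles in rad, forces in N, time in s.
With the tool pointing down it reaches from about 0.4 to 0.875 m from the base axis. Payload 6.5 kg.
Tool frame: the origin (TCP) lies on the centre line of the jaws, within the pads' length; the fingertips stand 8 mm ahead of it and the grasp point (between the pads) lies 11 mm behind it; x points along the fingers, y is the direction in which the jaws open and shut, and the axes are right-handed (so a half turn about x gives the same grasp; the last joint's range is limited). The gripper opens to 85 mm and grips with 20 to 120 N. Pads are 22 mm wide; open, the fingers measure 114 mm over their backs; the gripper's body (76 mm by 85 mm) begins 54 mm behind the grasp point. The pads swing forward as they close: fully open they stand 13 mm farther back than shut.
Start: joints at [-1.392, 0.536, -0.004, 1.538, 0.003, 1.067, -0.071], TCP at [0.158, 0.631, 0.239] pointing down, gripper open.
Joint ranges: [-2.7, 2.7], [-0.37, 2.16], [-1.27, 1.26], [0.24, 2.4], [-1.31, 4.45], [0.19, 1.91], [-2.76, 2.76]. Speed limits (rad/s): [2.39, 2.39, 3.14, 3.14, 3.14, 3.14, 3.14].

INTERFACE

Orientations are given as [roll, pitch, yaw] about the fixed x, y, z axes, in that order (R = Rz(yaw) Ry(pitch) Rx(roll)).
In Python, from workcell import bot gives the robot as it stands. The module is installed in compiled form; this text tells all that it offers.
- The arm moves only by the tool carry_out, never from a script. Its argument "deltas" is a list that holds one entry, the list of rows, each a list of 7 numbers: the closure, from 0 (fully open) to 1 (shut), then the shift along the tool's x, y, z in m, then the turn, a rotation vector about the tool's x, y, z in rad. In form: [[[fingers, x, y, z, ax, ay, az], ...]]. A call has exactly 8 rows; each row is the pose to reach, as a shift and turn from the pose commanded when the call began, along the tool's axes at that moment; what a row does not reach only later rows make up. A row lasts 1/10 s, in which the tool goes at most 50 mm and 8.59 degrees, less where a joint would pass 70% of its speed; a pose out of reach is approached as far as the arm can. A call with a gripper value outside its range is refused whole. The fingers move at their own pace and stop on an object; "newtons" is the grip in N (left out, the last holds). Time passes only in rows, so rows that repeat a pose let the fingers close, or fill a call up. It gives the time, the measured TCP pose, the force and the opening at its end, in the units of the state.
- bot.read_state(): the state, without advancing time (a new reading comes with each control period).
- bot.grab_frame(name): name is "scene" or "top" or "wrist"; returns (picture, depth): 480x640x3 uint8, red, green, blue; 480x640 float32, m along the optical axis (not along the pixel's ray), 0 where there is no reading.
- bot.camera_info(name): a dict with "mtx" (3x3 intrinsics, pixels), "eye" and "attitude" of the camera in the world. Camera axes: x right, y down, z forward; pixel columns grow to the right and rows downward; lengths in m; the calibration is good to about 2 mm. The wrist camera is an equidistant fisheye: a pixel r from the principal point sees the ray r / f radians off the axis. A picture is of the moment at which its call begins: read the wrist's pose just before it. camera_info takes no time and is no camera call; for the wrist camera it gives the pose at the moment of the call.
- bot.close_job(): hands the job in, once; it reports no verdict.
The state is a dict: "t": time; "joints": joint angles; "joint_velocities": joint speeds; "joint_torque": joint torques, N m; "position": TCP position; "orientation": TCP orientation; "ft_force": force on the tool from outside, world axes, zero at the start; "ft_torque": the same for the moment, N m; "finger_gap": finger opening in m.
Only numpy, scipy, OpenCV 4.12 (cv2) and the standard library are available. Lean on these libraries where they do the work, as an engineer would, in place of code of your own. Each camera call takes 0.05 s, during which the arm holds its last target.

## Working session

There is one attempt and no reset: what is moved stays moved. The work goes in short steps, Python scripts to look and compute and a tool call to move; the robot and the scene stay as the last step left them, time stands still between calls to the robot, and variables do not carry over. Pictures are saved under pics/ and viewed, and the job is handed in when it is done.

Besides the shell and the picture viewer there is one more tool, called as name(argument=value, ...), one argument or row to a line, values as JSON. carry_out: Moves the arm, as the interface text tells. Its arguments: {"type":"object","properties":{"deltas":{"type":"array","items":{"type":"array","items":{"type":"array","items":{"type":"number"}}}},"newtons":{"type":"number"}},"required":["deltas"]}

```bash
mkdir -p pics; cat > h.py <<'E'
import numpy as np, cv2
from workcell import bot
from scipy.spatial.transform import Rotation as R
E
python3 - <<'E'
from h import *
s=bot.read_state()
print({k:np.round(v,3) for k,v in s.items()})
for n in ["top","scene"]:
    i=bot.camera_info(n); print(n,i)
    p,d=bot.grab_frame(n)
    cv2.imwrite(f"pics/{n}0.png",p[:,:,::-1]); np.save(f"{n}0.npy",p); np.save(f"{n}0d.npy",d)
print(bot.camera_info("wrist"))
E
```

```text
{'t': np.float64(0.0), 'joints': array([-1.392,  0.537, -0.004,  1.539,  0.003,  1.067, -0.071]), 'joint_velocities': array([ 0.001, -0.001, -0.002,  0.002, -0.002,  0.   , -0.001]), 'joint_torque': array([ 0.000e+00, -5.834e+01,  1.049e+00, -2.591e+01,  1.200e-02,
        1.000e-02, -0.000e+00]), 'position': array([0.157, 0.63 , 0.238]), 'orientation': array([-1.518,  1.569, -1.762]), 'ft_force': array([ 0.827, -0.01 , -0.091]), 'ft_torque': array([-0.001, -0.016, -0.024]), 'finger_gap': np.float64(0.085)}
top {'mtx': array([[581.07195991,   0.        , 309.23751334],
       [  0.        , 581.07195991, 225.51829744],
       [  0.        ,   0.        ,   1.        ]]), 'eye': array([0.34186094, 0.08232363, 1.39732997]), 'attitude': array([-2.95875728, -0.01821571, -1.58775675])}
scene {'mtx': array([[602.29317205,   0.        , 321.9557708 ],
       [  0.        , 602.29317205, 243.78838235],
       [  0.        ,   0.        ,   1.        ]]), 'eye': array([ 0.95646822, -0.55546224,  1.16991596]), 'attitude': array([-2.55457174, -0.01513073,  0.53954762])}
{'mtx': array([[371.64829954,   0.        , 326.4178015 ],
       [  0.        , 371.64829954, 238.60682375],
       [  0.        ,   0.        ,   1.        ]]), 'eye': array([0.09300259, 0.64712556, 0.37358131]), 'attitude': array([2.87116903e+00, 1.11688373e-03, 1.32561024e+00])}
```

View pics/top0.png

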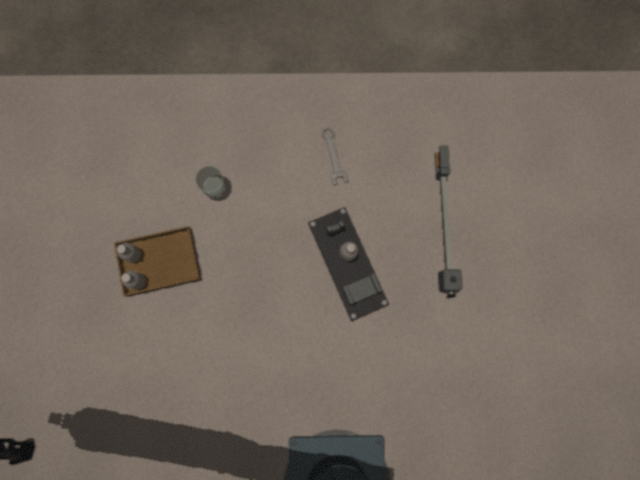

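View pics/scene0.png

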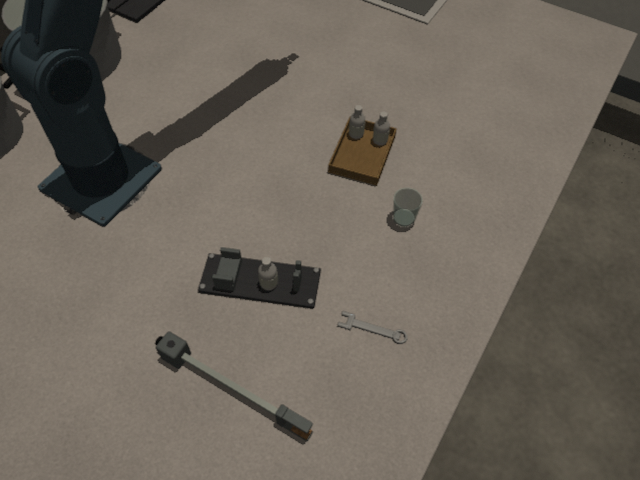

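```bash
cat >> h.py <<'E'
def cam(n):
    i=bot.camera_info(n); a=i["attitude"]
    return i["mtx"],i["eye"],R.from_euler("xyz",a).as_matrix()
def ray(n,uv,z,c=None):
    K,e,M=c or cam(n); uv=np.atleast_2d(uv).astype(float)
    d=np.c_[(uv[:,0]-K[0,2])/K[0,0],(uv[:,1]-K[1,2])/K[1,1],np.ones(len(uv))]@M.T
    return e+d*((z-e[2])/d[:,2])[:,None]
def proj(n,P):
    K,e,M=cam(n); q=(np.atleast_2d(P)-e)@M; return np.c_[K[0,0]*q[:,0]/q[:,2]+K[0,2],K[1,1]*q[:,1]/q[:,2]+K[1,2]]
E
python3 - <<'E'
from h import *
p=np.load("top0.npy")[:,:,::-1]
for nm,(x0,y0,w,h) in dict(crad=(290,190,120,140),arm=(400,130,100,180),tray=(100,150,140,160)).items():
    c=p[y0:y0+h,x0:x0+w]
    cv2.imwrite(f"pics/c_{nm}.png",cv2.convertScaleAbs(cv2.resize(c,None,fx=4,fy=4,interpolation=cv2.INTER_CUBIC)[:600],alpha=1.6))
g=cv2.cvtColor(p,cv2.COLOR_BGR2GRAY)
# cradle
m=np.zeros_like(g); m[195:330,295:400]=(g[195:330,295:400]<75)*255
m=cv2.morphologyEx(m,cv2.MORPH_CLOSE,np.ones((15,15)))
cs=max(cv2.findContours(m,0,2)[0],key=cv2.contourArea); r=cv2.minAreaRect(cs);b=cv2.boxPoints(r)
W=ray("top",b,0.012);print("cradle",b.round(1).tolist(),W.round(4).tolist(),np.linalg.norm(W-np.roll(W,1,0),axis=1), W.mean(0))
# tray
hsv=cv2.cvtColor(p,cv2.COLOR_BGR2HSV); 
m=np.zeros_like(g); m[215:310,105:210]=((hsv[215:310,105:210,1]>95))*255
m=cv2.morphologyEx(m,cv2.MORPH_CLOSE,np.ones((25,25)))
cs=max(cv2.findContours(m,0,2)[0],key=cv2.contourArea); r=cv2.minAreaRect(cs);b=cv2.boxPoints(r)
W=ray("top",b,0.030);print("tray",b.round(1).tolist(),W.round(4).tolist(),np.linalg.norm(W-np.roll(W,1,0),axis=1), W.mean(0))
E
```

```text
cradle [[307.29998779296875, 222.6999969482422], [344.79998779296875, 206.10000610351562], [388.5, 304.3999938964844], [351.0, 321.1000061035156]] [[0.6045, 0.0573, 0.012], [0.6447, -0.035, 0.012], [0.4048, -0.1321, 0.012], [0.3673, -0.0419, 0.012]] [0.2571295  0.10061745 0.25882376 0.09766444] [ 0.50529596 -0.03791923  0.012     ]
tray [[112.5, 242.6999969482422], [189.10000610351562, 226.0], [200.6999969482422, 279.3999938964844], [124.0999984741211, 296.1000061035156]] [[0.5593, 0.5193, 0.03], [0.597, 0.3395, 0.03], [0.4691, 0.3097, 0.03], [0.4331, 0.4869, 0.03]] [0.13034637 0.18369846 0.13123454 0.18075227] [0.51462112 0.41384446 0.03      ]
```

View pics/c_crad.png

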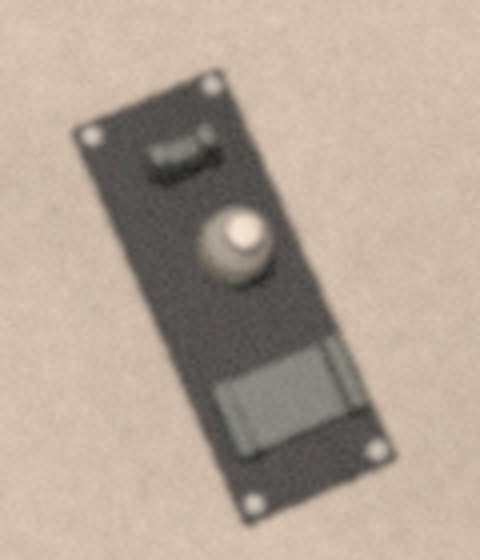

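View pics/c_arm.png

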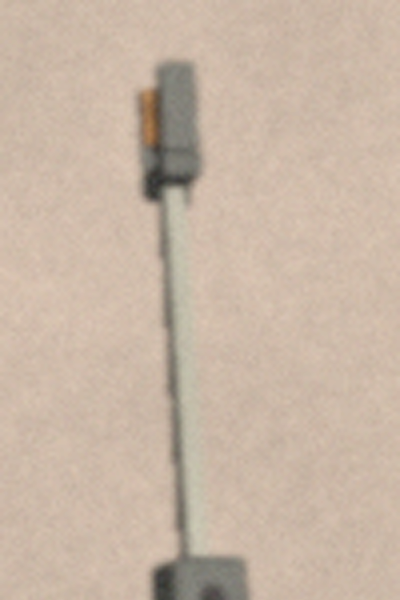

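View pics/c_tray.png

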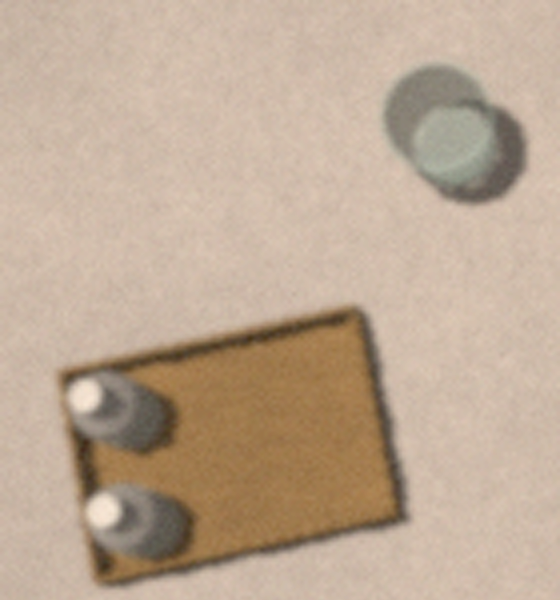

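```bash
python3 - <<'E'
from h import *
p=np.load("top0.npy")[:,:,::-1]; g=cv2.cvtColor(p,cv2.COLOR_BGR2GRAY); c=cam("top")
# bolts
m=np.zeros_like(g); m[195:330,295:400]=(g[195:330,295:400]>95)*255
q=np.array([[313.1,223.9],[343.2,211],[353.6,316],[384.4,302.6]])
bl=[]
for u,v in q:
    x,y=int(round(u)),int(round(v)); w=np.clip(g[y-4:y+5,x-4:x+5].astype(float)-70,0,None)
    yy,xx=np.mgrid[-4:5,-4:5]; w*=(xx**2+yy**2<=10); bl.append([x+(w*xx).sum()/w.sum(),y+(w*yy).sum()/w.sum()])
bl=np.array(bl); W=ray("top",bl,0.013); print("bolts",bl.round(1).tolist(),W.round(4).tolist(),"mean",W.mean(0)); f=(W[0]+W[1]-W[2]-W[3])/2; print("yaw",np.arctan2(f[1],f[0]),np.linalg.norm(f))
# bottle cap
m=(g[235:262,338:362]>110); n,l,s,cc=cv2.connectedComponentsWithStats(m.astype(np.uint8)); print(s,cc)
k=1+np.argmax(s[1:,4]); u=cc[k]+[338,235]; print("cap",u,ray("top",u,.105))
# bar
e=[]
for v in range(186,262,3):
    row=p[v,430:460].astype(int); print(v,g[v,434:456].tolist()) if v in(189,225,255) else 0
print(p[225,438:452].tolist(), p[225,420].tolist())
print(g[255:300,451].tolist()); print(g[283,430:470].tolist())
print(bot.read_state()["orientation"]); print(R.from_euler("xyz",bot.read_state()["orientation"]).as_matrix().round(3))
E
```

```text
bolts [[312.4, 223.4], [342.8, 210.5], [353.1, 315.6], [384.0, 302.2]] [[0.6024, 0.0449, 0.013], [0.6335, -0.0296, 0.013], [0.3799, -0.0471, 0.013], [0.4102, -0.1214, 0.013]] mean [ 0.50652081 -0.03830629  0.013     ]
yaw 0.39092494645807213 0.24110474081503067
[[  0   0  24  27 583]
 [ 21   0   3   5   9]
 [  8   9   9   8  56]] [[11.25042882 13.26243568]
 [22.44444444  1.44444444]
 [12.33928571 12.125     ]]
cap [350.33928571 247.125     ] [[ 0.52973895 -0.03690104  0.105     ]]
189 [123, 120, 118, 122, 121, 106, 84, 81, 99, 112, 122, 122, 119, 121, 118, 123, 122, 123, 122, 118, 116, 120]
225 [117, 117, 117, 119, 118, 117, 116, 103, 80, 71, 91, 111, 118, 118, 117, 117, 117, 116, 117, 120, 119, 116]
255 [121, 121, 120, 119, 120, 119, 116, 120, 113, 100, 79, 73, 94, 116, 122, 121, 120, 119, 116, 118, 118, 118]
[[105, 115, 128], [104, 114, 128], [104, 113, 125], [90, 101, 111], [71, 79, 84], [64, 71, 74], [83, 91, 95], [100, 111, 114], [107, 118, 121], [105, 119, 122], [105, 117, 122], [103, 117, 122], [104, 115, 126], [102, 114, 126]] [107, 119, 131]
[119, 122, 120, 120, 118, 121, 122, 121, 120, 120, 121, 120, 121, 114, 87, 76, 77, 77, 79, 79, 73, 68, 57, 55, 48, 49, 59, 71, 77, 79, 84, 81, 82, 78, 69, 57, 73, 90, 88, 63, 33, 30, 66, 98, 115]
[119, 119, 118, 120, 118, 117, 115, 103, 81, 48, 39, 41, 42, 50, 64, 77, 86, 82, 84, 83, 79, 77, 78, 73, 76, 79, 78, 79, 79, 80, 80, 84, 94, 109, 118, 118, 118, 120, 118, 120]
[-1.49699364  1.56922309 -1.74168346]
[[-0.     0.242  0.97 ]
 [-0.002  0.97  -0.242]
 [-1.    -0.002  0.   ]]
```

```bash
python3 - <<'E'
from h import *
for n,(x0,y0,w,h) in dict(scene=(190,230,140,90)).items():
    p=np.load(n+"0.npy")[:,:,::-1]
    cv2.imwrite("pics/s_crad.png",cv2.convertScaleAbs(cv2.resize(p[y0:y0+h,x0:x0+w],None,fx=5,fy=5,interpolation=cv2.INTER_CUBIC),alpha=1.6))
c=np.array([.5065,-.0383]);ux=np.array([np.cos(.391),np.sin(.391)]);uy=np.array([-ux[1],ux[0]])
def cw(x,y,z): return np.r_[c+x*ux+y*uy,z]
pts=[cw(.015,0,.107),cw(.022,-.008,.107),cw(.015,0,.012),cw(.085,0,.08),cw(-.071,0,.036)]+[cw(a,b,.012) for a in(-.13,.13) for b in(-.05,.05)]
print("scene",proj("scene",pts).round(1).tolist());print("top",proj("top",pts).round(1).tolist())
E
```

```text
scene [[263.7, 257.1], [266.2, 260.8], [266.5, 280.0], [297.0, 268.3], [227.3, 269.2], [196.8, 290.6], [208.3, 252.6], [314.2, 307.1], [321.1, 268.0]]
top [[348.6, 251.2], [350.6, 246.9], [345.3, 256.6], [335.3, 225.1], [361.0, 288.8], [389.4, 304.2], [350.9, 321.1], [344.8, 205.7], [307.2, 221.5]]
```

View pics/s_crad.png

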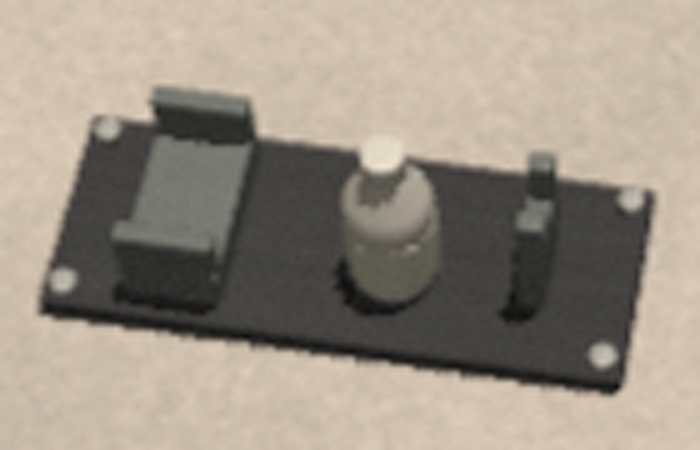

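```bash
cat >> h.py <<'E'
def pose():
    s=bot.read_state(); return np.array(s["position"]),R.from_euler("xyz",s["orientation"]),s
def down(yaw):  # tool x down, tool z at yaw
    z=np.array([np.cos(yaw),np.sin(yaw),0]);x=np.array([0,0,-1.]);return R.from_matrix(np.c_[x,np.cross(z,x),z])
def to(P,yaw):
    p,r,s=pose(); print("t",s["t"],"pos",p.round(4),"zyaw",round(np.arctan2(*r.as_matrix()[[1,0],2]),4),"tilt",r.as_matrix()[2].round(4),"F",np.round(s["ft_force"],2),"gap",round(float(s["finger_gap"]),4),"j",np.round(s["joints"],2))
    print("shift",r.inv().apply(np.array(P)-p).round(4),"turn",(r.inv()*down(yaw)).as_rotvec().round(4))
E
python3 -c "
from h import *
to([.45,.32,.20],.1); to([.53,-.037,.18],.391)"
```

```text
t 0.1 pos [0.1574 0.6301 0.2385] zyaw -0.2447 tilt [-1.0e+00 -1.6e-03  1.0e-04] F [-0.03  0.13  0.06] gap 0.0851 j [-1.39  0.54 -0.    1.54  0.    1.07 -0.07]
shift [ 0.0389 -0.2299  0.359 ] turn [-3.447e-01 -2.000e-04  1.600e-03]
t 0.1 pos [0.1574 0.6301 0.2385] zyaw -0.2447 tilt [-1.0e+00 -1.6e-03  1.0e-04] F [-0.03  0.13  0.06] gap 0.0851 j [-1.39  0.54 -0.    1.54  0.    1.07 -0.07]
shift [ 0.0594 -0.5569  0.5231] turn [-6.357e-01 -4.000e-04  1.600e-03]
```

carry_out(
  deltas=[
    [[0,0.004,-0.02,0.03,-0.03,0,0],[0,0.008,-0.045,0.07,-0.065,0,0],[0,0.012,-0.072,0.112,-0.105,0,0],[0,0.016,-0.1,0.155,-0.145,0,0],[0,0.02,-0.125,0.197,-0.18,0,0],[0,0.025,-0.15,0.235,-0.22,0,0],[0,0.028,-0.17,0.265,-0.25,0,0],[0,0.03,-0.18,0.28,-0.26,0,0]],
  ],
)

```text
t: 0.9
position: [0.3882, 0.3842, 0.2088]
orientation: [-1.396, 1.569, -1.385]
ft_force: [-0.5, -0.2, 0.7]
finger_gap: 0.0854
```

```bash
python3 -c "
from h import *
to([.53,-.037,.18],.391)"
```

```text
t 0.9 pos [0.3882 0.3842 0.2088] zyaw 0.0112 tilt [-1.0e+00 -2.3e-03  4.0e-04] F [-0.5  -0.24  0.66] gap 0.0854 j [-0.87  0.4   0.01  1.84 -0.    0.9   0.72]
shift [ 0.0298 -0.4227  0.137 ] turn [-0.3798 -0.      0.0023]
```

carry_out(
  deltas=[
    [[0,0.003,-0.03,0.01,-0.04,0,0],[0,0.006,-0.07,0.024,-0.08,0,0],[0,0.01,-0.115,0.04,-0.12,0,0],[0,0.014,-0.16,0.055,-0.16,0,0],[0,0.018,-0.205,0.07,-0.2,0,0],[0,0.02,-0.245,0.08,-0.24,0,0],[0,0.022,-0.28,0.092,-0.27,0,0],[0,0.024,-0.3,0.1,-0.28,0,0]],
  ],
)

```text
t: 1.7
position: [0.4905, 0.086, 0.185]
orientation: [-2.13, 1.569, -1.838]
ft_force: [0.4, 0.3, -0.0]
finger_gap: 0.0858
```

```bash
python3 -c "
from h import *
to([.53,-.037,.17],.391)"
```

```text
t 1.7 pos [0.4905 0.086  0.185 ] zyaw 0.2924 tilt [-1.0e+00 -1.1e-03 -7.0e-04] F [ 0.37  0.3  -0.04] gap 0.0858 j [-0.31  0.35  0.06  1.99 -0.03  0.8   1.62]
shift [ 0.0152 -0.1291  0.0024] turn [-0.0986 -0.0008  0.0011]
```

carry_out(
  deltas=[
    [[0,0.002,-0.025,0.0,-0.02,0,0],[0,0.005,-0.055,0.0,-0.04,0,0],[0,0.008,-0.085,0.001,-0.06,0,0],[0,0.01,-0.11,0.002,-0.08,0,0],[0,0.012,-0.125,0.002,-0.095,0,0],[0,0.015,-0.129,0.002,-0.099,0,0],[0,0.015,-0.129,0.002,-0.099,0,0],[0,0.015,-0.129,0.002,-0.099,0,0]],
  ],
)

```text
t: 2.5
position: [0.5292, -0.0319, 0.1701]
orientation: [2.054, 1.57, 2.449]
ft_force: [-0.4, 0.6, -0.0]
finger_gap: 0.0852
```

```bash
python3 - <<'E'
from h import *
to([.53,-.037,.047],.391)
p,d=bot.grab_frame("wrist"); cv2.imwrite("pics/w1.png",cv2.convertScaleAbs(p[:,:,::-1],alpha=1.5))
E
```

```text
t 2.5 pos [ 0.5292 -0.0319  0.1701] zyaw 0.3953 tilt [-1.e+00  9.e-04 -5.e-04] F [-0.44  0.57 -0.01] gap 0.0852 j [-0.08  0.43  0.07  1.92 -0.04  0.8   1.98]
shift [ 0.1231 -0.0051 -0.0011] turn [ 0.0043 -0.0005 -0.0009]
```

View pics/w1.png

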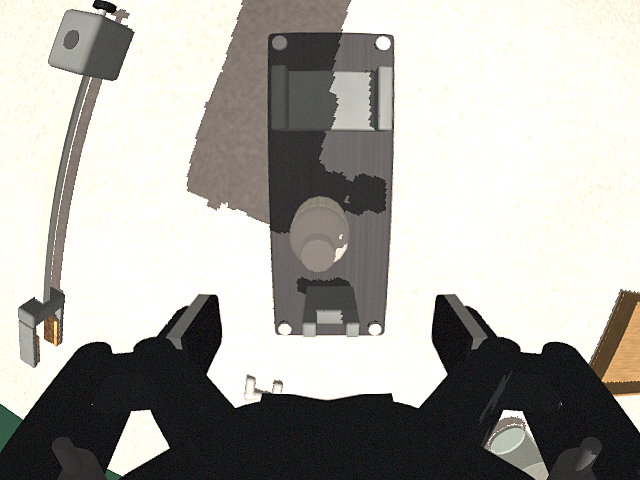

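```bash
cat >> h.py <<'E'
def wray(uv,z,c):
    K,e,M=c; uv=np.atleast_2d(uv).astype(float); q=(uv-[K[0,2],K[1,2]])/K[0,0]; th=np.linalg.norm(q,axis=1)
    d=np.c_[q*(np.sin(th)/th)[:,None],np.cos(th)]@M.T
    return e+d*((z-e[2])/d[:,2])[:,None]
E
python3 - <<'E'
from h import *
to([.53,-.037,.047],.391)
c=cam("wrist")
print("cap",wray([319,253],.107,c)); print("bolts",wray([[280,43],[384,43],[285,328],[376,328]],.013,c).round(4).tolist())
E
```

```text
t 2.55 pos [ 0.5293 -0.0317  0.1702] zyaw 0.3958 tilt [-1.e+00  7.e-04 -2.e-04] F [ 0.34  0.15 -0.84] gap 0.0851 j [-0.08  0.42  0.07  1.92 -0.04  0.8   1.98]
shift [ 0.1232 -0.0052 -0.0013] turn [ 0.0048 -0.0002 -0.0007]
cap [[ 0.52809087 -0.0366724   0.107     ]]
bolts [[0.4106, -0.1203, 0.013], [0.3789, -0.0455, 0.013], [0.6339, -0.0282, 0.013], [0.6026, 0.0474, 0.013]]
```

carry_out(
  deltas=[
    [[0,0.005,-0.003,-0.001,0.005,0,0],[0,0.025,-0.005,-0.001,0.005,0,0],[0,0.05,-0.005,-0.001,0.005,0,0],[0,0.075,-0.005,-0.001,0.005,0,0],[0,0.1,-0.005,-0.001,0.005,0,0],[0,0.115,-0.005,-0.001,0.005,0,0],[0,0.122,-0.005,-0.001,0.005,0,0],[0,0.122,-0.005,-0.001,0.005,0,0]],
  ],
)

```text
t: 3.35
position: [0.5302, -0.038, 0.0478]
orientation: [2.729, 1.57, 3.118]
ft_force: [0.1, -0.0, 0.3]
finger_gap: 0.0851
```

```bash
python3 - <<'E'
from h import *
to([.53,-.037,.047],.391)
p,d=bot.grab_frame("wrist"); cv2.imwrite("pics/w2.png",cv2.convertScaleAbs(p[:,:,::-1],alpha=1.5))
E
```

```text
t 3.35 pos [ 0.5302 -0.038   0.0478] zyaw 0.3894 tilt [-1.e+00  4.e-04 -1.e-03] F [ 0.05 -0.02  0.32] gap 0.0851 j [-0.06  0.63  0.05  1.97 -0.06  0.55  2.  ]
shift [0.0008 0.001  0.0002] turn [-0.0016 -0.001  -0.0004]
```

View pics/w2.png

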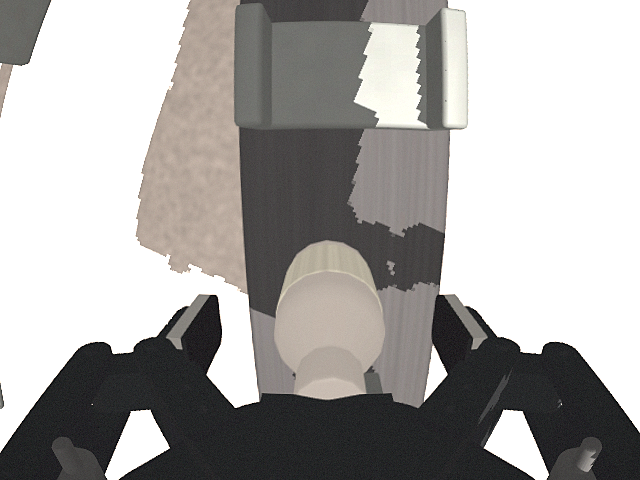

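carry_out(
  deltas=[
    [[0.3,0,0,0,0,0,0],[0.5,0,0,0,0,0,0],[0.8,0,0,0,0,0,0],[0.8,0,0,0,0,0,0],[0.8,0,0,0,0,0,0],[0.8,0,0,0,0,0,0],[0.8,0,0,0,0,0,0],[0.8,0,0,0,0,0,0]],
  ],
  newtons=30,
)

```text
t: 4.2
position: [0.5311, -0.038, 0.0491]
orientation: [-0.176, 1.57, 0.214]
ft_force: [-0.5, -0.1, 5.4]
finger_gap: 0.0388
```

```bash
python3 - <<'E'
from h import *
to([.53,-.037,.19],.391)
p,d=bot.grab_frame("wrist"); cv2.imwrite("pics/w3.png",cv2.convertScaleAbs(p[:,:,::-1],alpha=1.5))
E
```

```text
t 4.2 pos [ 0.5311 -0.038   0.0491] zyaw 0.3893 tilt [-1.0e+00 -2.0e-04  1.1e-03] F [-0.53 -0.09  5.37] gap 0.0388 j [-0.06  0.63  0.05  1.96 -0.06  0.55  2.  ]
shift [-0.1409  0.0013 -0.0005] turn [-0.0017  0.0011  0.0002]
```

View pics/w3.png

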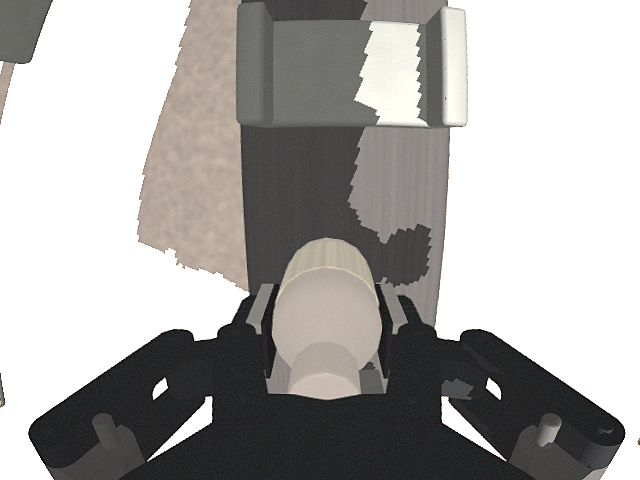

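carry_out(
  deltas=[
    [[0.8,-0.006,0,0,0,0,0],[0.8,-0.02,0,0,0,0,0],[0.8,-0.04,0,0,0,0,0],[0.8,-0.065,0,0,0,0,0],[0.8,-0.09,0,0,0,0,0],[0.8,-0.11,0,0,0,0,0],[0.8,-0.12,0,0,0,0,0],[0.8,-0.12,0,0,0,0,0]],
  ],
)

```text
t: 5.05
position: [0.5315, -0.0382, 0.17]
orientation: [-0.375, 1.568, 0.014]
ft_force: [1.7, -0.2, -1.8]
finger_gap: 0.0391
```

```bash
python3 - <<'E'
from h import *
to([.523,.375,.17],.205)
p,d=bot.grab_frame("wrist"); cv2.imwrite("pics/w4.png",cv2.convertScaleAbs(p[:,:,::-1],alpha=1.5))
E
```

```text
t 5.05 pos [ 0.5315 -0.0382  0.17  ] zyaw 0.3891 tilt [-1.     -0.0012  0.003 ] F [ 1.74 -0.18 -1.83] gap 0.0391 j [-0.07  0.43  0.08  1.92 -0.04  0.8   1.99]
shift [0.     0.3856 0.1489] turn [0.1841 0.0031 0.0009]
```

View pics/w4.png

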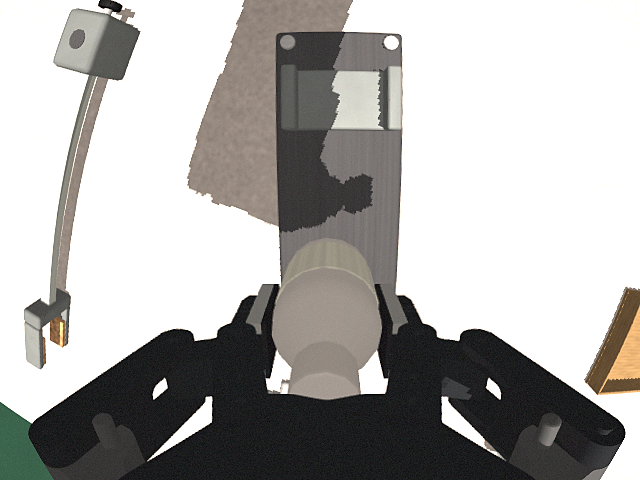

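carry_out(
  deltas=[
    [[0.8,0,0.01,0.004,0.005,0,0],[0.8,0,0.035,0.014,0.02,0,0],[0.8,0,0.07,0.027,0.035,0,0],[0.8,0,0.11,0.042,0.05,0,0],[0.8,0,0.15,0.058,0.07,0,0],[0.8,0,0.185,0.072,0.09,0,0],[0.8,0,0.21,0.082,0.1,0,0],[0.8,0,0.23,0.089,0.11,0,0]],
  ],
)

```text
t: 5.9
position: [0.524, 0.2117, 0.1669]
orientation: [2.846, 1.568, 3.127]
ft_force: [1.1, 0.2, -1.0]
finger_gap: 0.0391
```

```bash
python3 - <<'E'
from h import *
to([.523,.375,.16],.205)
E
```

```text
t 5.9 pos [0.524  0.2117 0.1669] zyaw 0.2816 tilt [-1.0e+00  7.0e-04 -2.3e-03] F [ 1.06  0.24 -1.03] gap 0.0391 j [-0.5   0.48  0.05  1.83 -0.03  0.83  1.42]
shift [0.0069 0.1572 0.0444] turn [ 0.0766 -0.0023 -0.0006]
```

carry_out(
  deltas=[
    [[0.8,0,0.02,0.006,0.01,0,0],[0.8,0,0.05,0.014,0.025,0,0],[0.8,0,0.08,0.023,0.04,0,0],[0.8,0,0.11,0.031,0.055,0,0],[0.8,0,0.135,0.038,0.07,0,0],[0.8,0,0.15,0.042,0.075,0,0],[0.8,0,0.157,0.044,0.077,0,0],[0.8,0,0.157,0.044,0.077,0,0]],
  ],
)

```text
t: 6.7
position: [0.5241, 0.3718, 0.1676]
orientation: [-2.664, 1.57, -2.461]
ft_force: [0.4, -0.3, -0.4]
finger_gap: 0.0389
```

```bash
python3 - <<'E'
from h import *
to([.523,.375,.042],.205)
p,d=bot.grab_frame("wrist"); cv2.imwrite("pics/w5.png",cv2.convertScaleAbs(p[:,:,::-1],alpha=1.5))
E
```

```text
t 6.7 pos [0.5241 0.3718 0.1676] zyaw 0.2032 tilt [-1.0e+00 -5.0e-04 -1.1e-03] F [ 0.38 -0.28 -0.39] gap 0.0389 j [-0.73  0.6   0.06  1.62 -0.04  0.92  1.12]
shift [ 0.1255  0.0035 -0.0003] turn [-0.0018 -0.0011  0.0005]
```

View pics/w5.png

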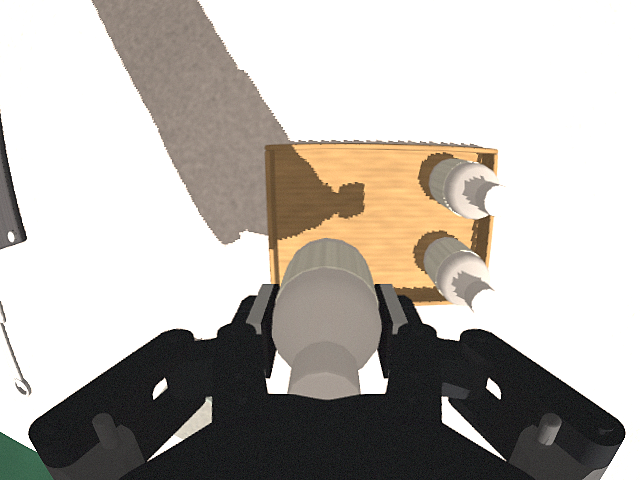

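```bash
python3 - <<'E'
from h import *
c=cam("wrist"); W=wray([[266,148],[497,151]],.03,c)
print(W)
c0=np.array([.5146,.4138]);y=.205;ux=np.array([np.cos(y),np.sin(y)]);uy=np.array([-ux[1],ux[0]])
print(c0-.065*ux-.09*uy,c0-.065*ux+.09*uy)
for u,v in [(130,252),(134,281)]: print(ray("top",[u-3,v-3],.099)) 
E
```

```text
[[0.47486591 0.31517345 0.03      ]
 [0.43730097 0.48875366 0.03      ]]
[0.46928208 0.31245265] [0.43263999 0.48868362]
[[0.53353266 0.464271   0.099     ]]
[[0.4682926  0.45284409 0.099     ]]
```

carry_out(
  deltas=[
    [[0.8,0,0.003,0,0.05,0,0],[0.8,0,0.003,0,0.15,0,0],[0.8,0,0.003,0,0.26,0,0],[0.8,0,0.003,0,0.38,0,0],[0.8,0,0.003,0,0.5,0,0],[0.8,0,0.003,0,0.61,0,0],[0.8,0,0.003,0,0.71,0,0],[0.8,0,0.003,0,0.785,0,0]],
  ],
)

```text
t: 7.55
position: [0.5247, 0.3722, 0.1684]
orientation: [-0.977, 1.57, -1.566]
ft_force: [0.0, -0.9, -0.3]
finger_gap: 0.039
```

carry_out(
  deltas=[
    [[0.8,0,0,0,0.1,0,0],[0.8,0,0,0,0.22,0,0],[0.8,0,0,0,0.34,0,0],[0.8,0,0,0,0.46,0,0],[0.8,0,0,0,0.58,0,0],[0.8,0,0,0,0.68,0,0],[0.8,0,0,0,0.76,0,0],[0.8,0,0,0,0.786,0,0]],
  ],
)

```text
t: 8.35
position: [0.5246, 0.3725, 0.1684]
orientation: [-0.123, 1.57, -1.495]
ft_force: [0.7, -0.3, -0.9]
finger_gap: 0.0387
```

```bash
python3 - <<'E'
from h import *
to([.523,.375,.042],.205-np.pi/2)
c=cam("wrist"); to([.523,.375,.042],.205-np.pi/2)
p,d=bot.grab_frame("wrist"); cv2.imwrite("pics/w6.png",cv2.convertScaleAbs(p[:,:,::-1],alpha=1.5))
E
```

```text
t 8.35 pos [0.5246 0.3725 0.1684] zyaw -1.3728 tilt [-1.e+00 -1.e-04  8.e-04] F [ 0.7  -0.31 -0.86] gap 0.0387 j [-0.99  0.64  0.45  1.63 -0.32  0.94 -0.23]
shift [ 0.1264 -0.0011 -0.0028] turn [-0.007   0.0008  0.0001]
t 8.35 pos [0.5246 0.3725 0.1684] zyaw -1.3728 tilt [-1.e+00 -1.e-04  8.e-04] F [ 0.7  -0.31 -0.86] gap 0.0387 j [-0.99  0.64  0.45  1.63 -0.32  0.94 -0.23]
shift [ 0.1264 -0.0011 -0.0028] turn [-0.007   0.0008  0.0001]
```

View pics/w6.png

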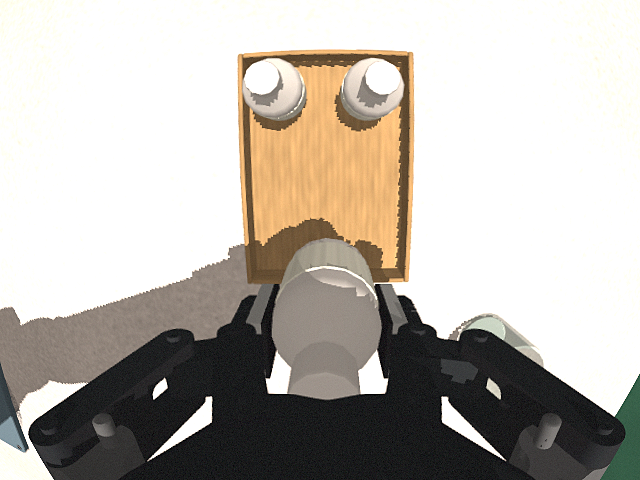

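```bash
python3 - <<'E'
from h import *
c=cam("wrist"); W=wray([[239,54],[413,52],[408,282],[249,283]],.03,c)
print(W.round(4).tolist(),W.mean(0),np.linalg.norm(W-np.roll(W,1,0),axis=1))
y=(W[0]+W[1]-W[2]-W[3])/2; print(np.arctan2(-y[0],y[1]))
u=y/np.linalg.norm(y); print("gap",W.mean(0)-.04*u)
E
```

```text
[[0.4362, 0.4911, 0.03], [0.5617, 0.5179, 0.03], [0.5988, 0.3426, 0.03], [0.4734, 0.3166, 0.03]] [0.51751115 0.4170575  0.03      ] [0.17844246 0.128346   0.17915245 0.12815366]
0.209441862747139
gap [0.52582771 0.37793161 0.03      ]
```

carry_out(
  deltas=[
    [[0.8,0.005,0,-0.004,-0.007,0,0],[0.8,0.025,0,-0.0045,-0.007,0,0],[0.8,0.05,0,-0.0045,-0.007,0,0],[0.8,0.075,0,-0.0045,-0.007,0,0],[0.8,0.095,0,-0.0045,-0.007,0,0],[0.8,0.11,0,-0.0045,-0.007,0,0],[0.8,0.118,0,-0.0045,-0.007,0,0],[0.8,0.121,0,-0.0045,-0.007,0,0]],
  ],
)

```text
t: 9.2
position: [0.523, 0.3786, 0.0466]
orientation: [-1.166, 1.57, -2.527]
ft_force: [0.2, 0.8, -0.3]
finger_gap: 0.0392
```

```bash
python3 - <<'E'
from h import *
to([.525,.377,.041],.207-np.pi/2)
p,d=bot.grab_frame("scene"); cv2.imwrite("pics/s7.png",cv2.convertScaleAbs(cv2.resize(p[80:240,300:440,::-1],None,fx=3.7,fy=3.7,interpolation=cv2.INTER_CUBIC),alpha=1.5))
E
```

```text
t 9.2 pos [0.523  0.3786 0.0466] zyaw -1.3613 tilt [-1.e+00 -7.e-04  3.e-04] F [ 0.15  0.82 -0.31] gap 0.0392 j [-0.95  0.8   0.37  1.67 -0.4   0.74 -0.18]
shift [0.0056 0.0016 0.002 ] turn [0.0025 0.0003 0.0007]
```

View pics/s7.png

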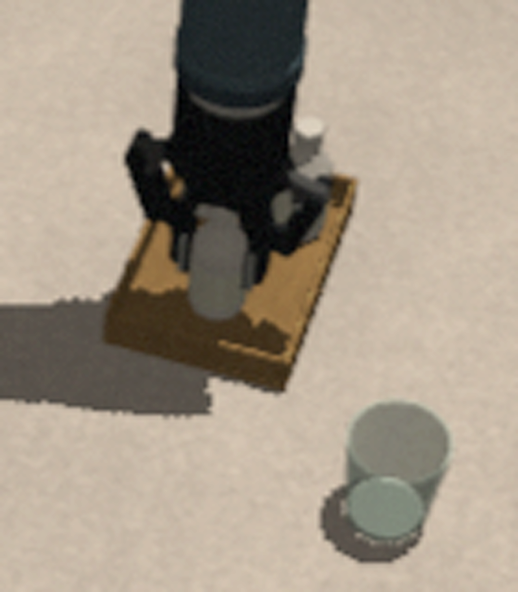

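Bottle inside the tray's gap, foot still a few mm up. Lower slowly to contact.

carry_out(
  deltas=[
    [[0.8,0.001,0,0.001,0,0,0],[0.8,0.002,0.001,0.001,0,0,0],[0.8,0.003,0.001,0.001,0,0,0],[0.8,0.004,0.001,0.001,0,0,0],[0.8,0.0045,0.001,0.001,0,0,0],[0.8,0.005,0.001,0.001,0,0,0],[0.8,0.005,0.001,0.001,0,0,0],[0.8,0.005,0.001,0.001,0,0,0]],
  ],
)

```text
t: 10.05
position: [0.5243, 0.3781, 0.0423]
orientation: [1.273, 1.571, -0.089]
ft_force: [-0.4, -0.3, -1.4]
finger_gap: 0.0386
```

```bash
python3 - <<'E'
from h import *
to([.525,.377,.041],.207-np.pi/2)
E
```

```text
t 10.05 pos [0.5243 0.3781 0.0423] zyaw -1.3618 tilt [-1.  0.  0.] F [-0.39 -0.33 -1.41] gap 0.0386 j [-0.94  0.81  0.37  1.67 -0.4   0.73 -0.17]
shift [0.0013 0.0004 0.0012] turn [ 0.002  0.    -0.   ]
```

carry_out(
  deltas=[
    [[0.8,0.0005,0,0,0,0,0],[0.8,0.001,0,0,0,0,0],[0.8,0.0015,0,0,0,0,0],[0.8,0.002,0,0,0,0,0],[0.8,0.0025,0,0,0,0,0],[0.8,0.0025,0,0,0,0,0],[0.8,0.0025,0,0,0,0,0],[0.8,0.0025,0,0,0,0,0]],
  ],
)

```text
t: 10.85
position: [0.5245, 0.3782, 0.0411]
orientation: [-3.132, 1.57, 1.79]
ft_force: [-3.0, -1.5, 9.9]
finger_gap: 0.0388
```

carry_out(
  deltas=[
    [[0.8,-0.0012,0,0,0,0,0],[0.5,-0.0012,0,0,0,0,0],[0.4,-0.0012,0,0,0,0,0],[0.3,-0.0012,0,0,0,0,0],[0.25,-0.0012,0,0,0,0,0],[0.25,-0.0012,0,0,0,0,0],[0.25,-0.0012,0,0,0,0,0],[0.25,-0.0012,0,0,0,0,0]],
  ],
)

```text
t: 11.65
position: [0.5244, 0.378, 0.041]
orientation: [0.345, 1.571, -1.017]
ft_force: [0.3, -0.6, -0.3]
finger_gap: 0.0641
```

```bash
python3 - <<'E'
from h import *
to([.525,.377,.18],.207-np.pi/2)
p,d=bot.grab_frame("wrist"); cv2.imwrite("pics/w8.png",cv2.convertScaleAbs(p[:,:,::-1],alpha=1.5))
E
```

```text
t 11.65 pos [0.5244 0.378  0.041 ] zyaw -1.3618 tilt [-1.  0.  0.] F [ 0.34 -0.6  -0.31] gap 0.0641 j [-0.94  0.81  0.37  1.67 -0.4   0.73 -0.17]
shift [-0.139   0.0004  0.0011] turn [ 0.002  0.    -0.   ]
```

View pics/w8.png

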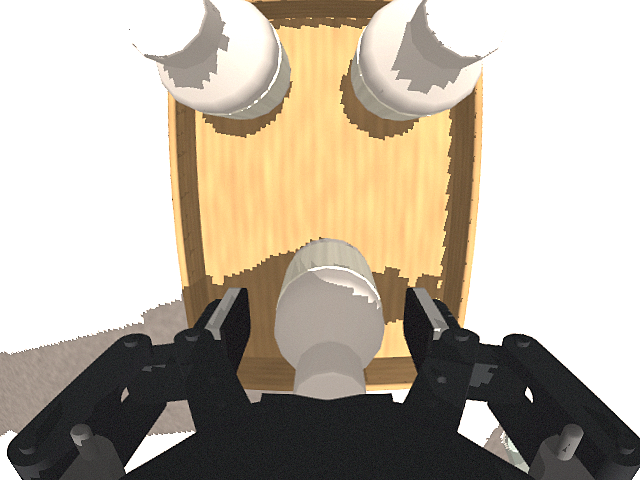

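Bottle (centre px ~330,320) stands freely between the open pads (inner edges ~248 and ~405). Lift straight up.

carry_out(
  deltas=[
    [[0.25,-0.005,0,0,0,0,0],[0.25,-0.02,0,0,0,0,0],[0.25,-0.045,0,0,0,0,0],[0.25,-0.075,0,0,0,0,0],[0.25,-0.11,0,0,0,0,0],[0.25,-0.14,0,0,0,0,0],[0.25,-0.16,0,0,0,0,0],[0.25,-0.165,0,0,0,0,0]],
  ],
)

```text
t: 12.5
position: [0.526, 0.3788, 0.21]
orientation: [2.057, 1.565, 0.695]
ft_force: [-0.5, 0.4, -0.2]
finger_gap: 0.064
```

```bash
python3 - <<'E'
from h import *
to([.525,.1,.2],-.6)
p,d=bot.grab_frame("wrist"); cv2.imwrite("pics/w9.png",cv2.convertScaleAbs(p[:,:,::-1],alpha=1.5))
# arm measurement from top image
p=np.load("top0.npy").astype(float); 
cv2.imwrite("pics/arm9.png",cv2.convertScaleAbs(cv2.resize(p[135:305,425:475,::-1].astype(np.uint8),None,fx=10,fy=3.5,interpolation=cv2.INTER_CUBIC),alpha=1.6))
E
```

```text
t 12.5 pos [0.526  0.3788 0.21  ] zyaw -1.3621 tilt [-1.      0.0052 -0.0027] F [-0.48  0.36 -0.2 ] gap 0.064 j [-1.01  0.6   0.47  1.6  -0.3   1.01 -0.24]
shift [ 0.009  -0.0587  0.2726] turn [-7.621e-01 -6.000e-04 -6.000e-03]
```

View pics/w9.png

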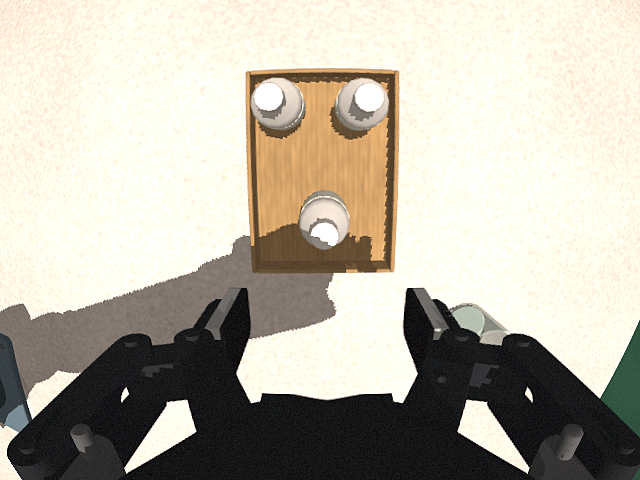

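```bash
python3 - <<'E'
from h import *
A=ray("top",[[443.5,180],[448.6,266]],.036); print(A)
d=(A[0]-A[1]);d/=np.linalg.norm(d);print("yaw",np.arctan2(d[1],d[0]))
f=ray("top",[[449.5,269.2]],.06);print("face",f)
bp=A[1]+d*np.dot(f[0]-A[1],d)+.046*d; print("balance",bp)
to([bp[0],bp[1],.2],np.arctan2(d[1],d[0]))
E
```

```text
[[ 0.70112095 -0.27472711  0.036     ]
 [ 0.49141547 -0.27442678  0.036     ]]
yaw -0.0014321916237334533
face [[ 0.48130288 -0.26978106  0.06      ]]
balance [ 0.5272962  -0.27447816  0.036     ]
t 12.55 pos [0.5254 0.3786 0.209 ] zyaw -1.3619 tilt [-1.      0.0038 -0.0022] F [-0.26  0.19  0.59] gap 0.0641 j [-1.01  0.6   0.47  1.6  -0.3   1.01 -0.24]
shift [ 0.0071 -0.1336  0.6393] turn [-1.3605e+00  7.0000e-04 -4.7000e-03]
```

View pics/arm9.png

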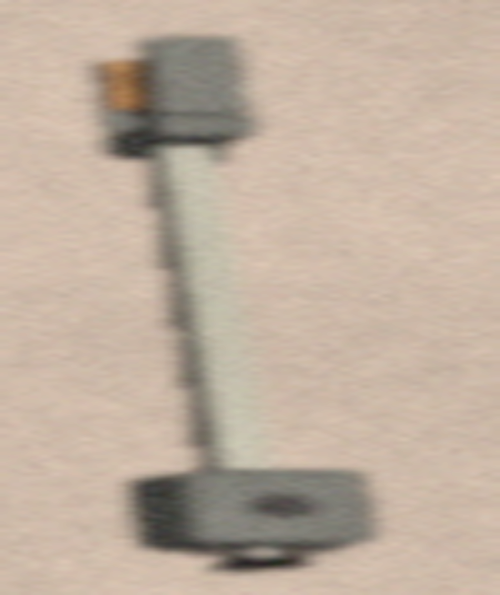

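carry_out(
  deltas=[
    [[0.25,0.001,-0.006,0.03,-0.06,0,0],[0.25,0.002,-0.015,0.07,-0.15,0,-0.005],[0.25,0.003,-0.024,0.115,-0.25,0,-0.005],[0.25,0.004,-0.033,0.16,-0.35,0,-0.005],[0.25,0.005,-0.043,0.205,-0.45,0,-0.005],[0.25,0.005,-0.053,0.25,-0.55,0,-0.005],[0.25,0.005,-0.061,0.29,-0.63,0,-0.005],[0.25,0.005,-0.067,0.32,-0.68,0,-0.005]],
  ],
)

```text
t: 13.35
position: [0.5241, 0.0478, 0.2003]
orientation: [-1.911, 1.564, -2.592]
ft_force: [-0.5, 0.0, 0.0]
finger_gap: 0.0644
```

```bash
python3 -c "
from h import *
to([.527,-.274,.2],0)"
```

```text
t 13.35 pos [0.5241 0.0478 0.2003] zyaw -0.6814 tilt [-1.     -0.0064 -0.0023] F [-0.53  0.    0.03] gap 0.0644 j [-0.47  0.39  0.37  1.91 -0.18  0.87  0.88]
shift [ 0.0014 -0.2481  0.205 ] turn [-0.6814 -0.0044  0.0054]
```

carry_out(
  deltas=[
    [[0.25,0,-0.025,0.02,-0.08,0,0],[0.25,0,-0.06,0.05,-0.18,0,0.005],[0.25,0,-0.095,0.08,-0.29,0,0.005],[0.25,0,-0.13,0.108,-0.4,0,0.005],[0.25,0,-0.165,0.137,-0.5,0,0.005],[0.25,0,-0.2,0.165,-0.6,0,0.005],[0.25,0,-0.23,0.19,-0.66,0,0.005],[0.25,0,-0.248,0.205,-0.68,0,0.005]],
  ],
)

```text
t: 14.15
position: [0.5264, -0.2745, 0.2009]
orientation: [2.884, 1.566, 2.88]
ft_force: [0.9, 0.3, -0.1]
finger_gap: 0.0641
```

```bash
python3 - <<'E'
from h import *
to([.527,-.274,.2],0)
p,d=bot.grab_frame("top")
p,d=bot.grab_frame("wrist");c=cam("wrist"); np.save("w10.npy",p); cv2.imwrite("pics/w10.png",cv2.convertScaleAbs(p[:,:,::-1],alpha=1.3))
to([.527,-.274,.2],0)
E
```

```text
t 14.15 pos [ 0.5264 -0.2745  0.2009] zyaw -0.0038 tilt [-1.      0.0011 -0.0043] F [ 0.94  0.3  -0.09] gap 0.0641 j [ 0.19  0.5   0.29  1.74 -0.17  0.94  2.11]
shift [0.0009 0.0005 0.0006] turn [-0.0038 -0.0043 -0.0011]
t 14.25 pos [ 0.5262 -0.2753  0.201 ] zyaw -0.0077 tilt [-1.0e+00  1.0e-04 -4.2e-03] F [-0.76 -0.47  0.51] gap 0.0641 j [ 0.19  0.5   0.29  1.74 -0.17  0.93  2.11]
shift [0.001  0.0013 0.0008] turn [-0.0077 -0.0042 -0.0001]
```

View pics/w10.png

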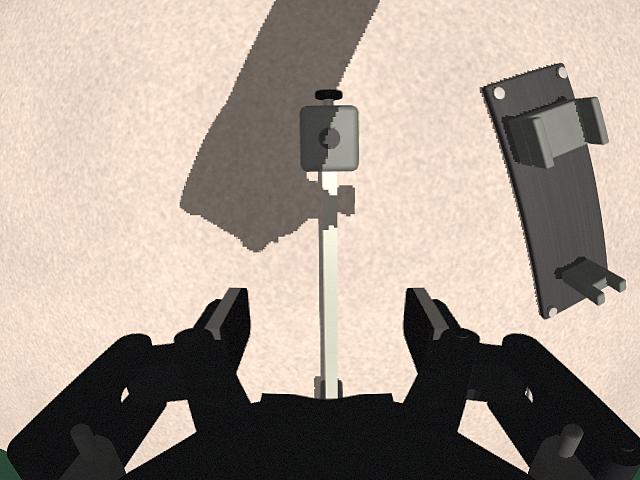

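```bash
python3 - <<'E'
from h import *
c=cam("wrist"); p=np.load("w10.npy")
for v in (235,300,360,380): print(v,p[v,312:345].max(axis=1).tolist())
A=wray([[329.8,235],[331,385]],.036,c); print(A)
print("boss top",wray([[300,107],[358,107],[358,170],[301,170]],.06,c).round(4).tolist())
print("bolts",wray([[500,93],[563,73],[553,313]],.013,c).round(4).tolist())
E
```

```text
235 [186, 187, 189, 191, 189, 187, 145, 79, 84, 82, 105, 163, 197, 192, 190, 189, 190, 190, 193, 190, 191, 190, 191, 191, 192, 188, 188, 192, 198, 200, 199, 195, 191]
300 [193, 192, 189, 189, 189, 196, 207, 94, 81, 83, 85, 108, 151, 179, 176, 174, 173, 173, 175, 175, 176, 174, 175, 174, 173, 180, 190, 190, 197, 196, 195, 195, 190]
360 [187, 188, 195, 199, 199, 195, 194, 202, 136, 78, 86, 78, 103, 156, 176, 171, 171, 169, 170, 171, 170, 170, 171, 170, 172, 180, 198, 187, 190, 191, 193, 189, 192]
380 [194, 201, 76, 78, 85, 87, 88, 88, 92, 80, 60, 44, 58, 122, 186, 175, 174, 173, 174, 174, 174, 174, 176, 176, 173, 137, 31, 69, 93, 169, 198, 186, 187]
[[ 0.53902455 -0.27192241  0.036     ]
 [ 0.69339105 -0.27143538  0.036     ]]
boss top [[0.4356, -0.2933, 0.06], [0.4358, -0.2508, 0.06], [0.4829, -0.2508, 0.06], [0.4826, -0.2932, 0.06]]
bolts [[0.4108, -0.1139, 0.013], [0.3805, -0.0393, 0.013], [0.637, -0.0214, 0.013]]
```

carry_out(
  deltas=[
    [[0.25,0.01,0.001,0.002,-0.004,-0.002,0],[0.25,0.035,0.002,0.003,-0.006,-0.004,0],[0.25,0.065,0.002,0.003,-0.006,-0.004,0],[0.25,0.095,0.002,0.003,-0.006,-0.004,0],[0.25,0.12,0.002,0.003,-0.006,-0.004,0],[0.25,0.135,0.002,0.003,-0.006,-0.004,0],[0.25,0.14,0.002,0.003,-0.006,-0.004,0],[0.25,0.14,0.002,0.003,-0.006,-0.004,0]],
  ],
)

```text
t: 15.05
position: [0.5307, -0.2675, 0.0614]
orientation: [1.297, 1.568, 1.302]
ft_force: [0.0, 0.4, 0.9]
finger_gap: 0.0637
```

```bash
python3 - <<'E'
from h import *
to([.529,-.2725,.021],0.002)
p,d=bot.grab_frame("wrist");c=cam("wrist"); np.save("w11.npy",p); cv2.imwrite("pics/w11.png",cv2.convertScaleAbs(p[:,:,::-1],alpha=1.3))
E
```

```text
t 15.05 pos [ 0.5307 -0.2675  0.0614] zyaw 0.0051 tilt [-1.0e+00  2.7e-03  8.0e-04] F [0.03 0.39 0.85] gap 0.0637 j [ 0.23  0.69  0.22  1.81 -0.23  0.67  2.16]
shift [ 0.0404 -0.0051 -0.0018] turn [ 0.0031  0.0008 -0.0027]
```

View pics/w11.png

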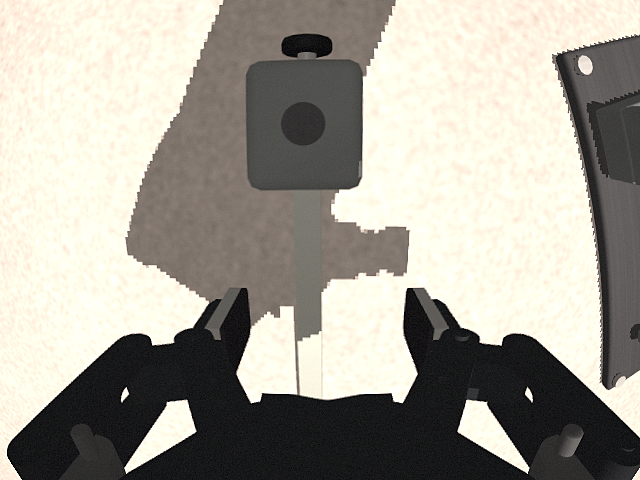

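```bash
python3 - <<'E'
from h import *
c=cam("wrist"); p=np.load("w11.npy"); to([.529,-.2725,.021],0.002)
for v in (220,380): print(v,p[v,285:330].max(axis=1).tolist())
A=wray([[308,220],[310,380]],.036,c); print(A)
print("boss top",wray([[246,60],[362,60],[362,189],[247,189]],.06,c).round(4).tolist())
E
```

```text
t 15.1 pos [ 0.5313 -0.2681  0.0623] zyaw 0.0048 tilt [-1.      0.0019  0.0022] F [-0.09  0.14  0.31] gap 0.064 j [ 0.23  0.69  0.22  1.81 -0.23  0.67  2.16]
shift [ 0.0413 -0.0045 -0.0024] turn [ 0.0028  0.0022 -0.0019]
220 [99, 100, 105, 104, 105, 110, 107, 104, 102, 95, 96, 95, 94, 96, 95, 97, 92, 97, 97, 94, 95, 95, 93, 92, 94, 93, 95, 93, 95, 94, 95, 96, 96, 95, 94, 92, 94, 100, 96, 95, 93, 97, 99, 99, 101]
380 [214, 214, 215, 216, 216, 217, 216, 218, 217, 221, 215, 163, 82, 91, 162, 198, 194, 192, 192, 193, 194, 195, 192, 193, 193, 192, 194, 193, 194, 193, 195, 194, 193, 195, 193, 198, 179, 192, 225, 224, 223, 225, 227, 228, 228]
[[ 0.50101684 -0.27583403  0.036     ]
 [ 0.58792675 -0.27602261  0.036     ]]
boss top [[0.4347, -0.2976, 0.06], [0.4353, -0.255, 0.06], [0.4836, -0.2545, 0.06], [0.4836, -0.2977, 0.06]]
```

carry_out(
  deltas=[
    [[0.25,0,-0.004,0,0.003,0.001,-0.001],[0.25,0.004,-0.0075,-0.001,0.003,0.001,-0.002],[0.25,0.012,-0.0075,-0.001,0.003,0.001,-0.002],[0.25,0.022,-0.0075,-0.001,0.003,0.001,-0.002],[0.25,0.032,-0.0075,-0.001,0.003,0.001,-0.002],[0.25,0.038,-0.0075,-0.001,0.003,0.001,-0.002],[0.25,0.041,-0.0075,-0.001,0.003,0.001,-0.002],[0.25,0.041,-0.0075,-0.001,0.003,0.001,-0.002]],
  ],
)

```text
t: 15.9
position: [0.5295, -0.2756, 0.0202]
orientation: [2.304, 1.57, 2.305]
ft_force: [-0.3, -0.1, -0.4]
finger_gap: 0.0642
```

```bash
python3 - <<'E'
from h import *
to([.5305,-.2755,.021],0)
p,d=bot.grab_frame("wrist");c=cam("wrist"); np.save("w12.npy",p); cv2.imwrite("pics/w12.png",cv2.convertScaleAbs(p[:,:,::-1],alpha=1.3))
to([.5305,-.2755,.021],0)
E
```

```text
t 15.9 pos [ 0.5295 -0.2756  0.0202] zyaw 0.0013 tilt [-1.e+00  4.e-04 -4.e-04] F [-0.31 -0.09 -0.4 ] gap 0.0642 j [ 0.26  0.76  0.2   1.8  -0.25  0.6   2.18]
shift [-0.0008  0.0001  0.001 ] turn [ 0.0013 -0.0004 -0.0004]
t 15.95 pos [ 0.5298 -0.2758  0.0206] zyaw 0.0013 tilt [-1.e+00  1.e-04  2.e-04] F [ 0.27 -0.36  0.32] gap 0.0636 j [ 0.26  0.76  0.2   1.8  -0.25  0.6   2.18]
shift [-0.0004  0.0003  0.0007] turn [ 0.0013  0.0002 -0.0001]
```

View pics/w12.png

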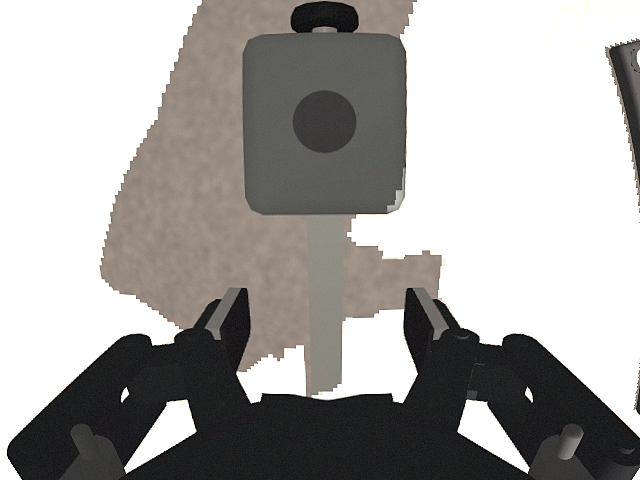

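Bar (px ~325) is centred between pads (248/405). Close with 110 N.

carry_out(
  deltas=[
    [[0.5,0,0,0.0005,0,0,0],[0.7,0,0,0.0005,0,0,0],[0.85,0,0,0.0005,0,0,0],[1,0,0,0.0005,0,0,0],[1,0,0,0.0005,0,0,0],[1,0,0,0.0005,0,0,0],[1,0,0,0.0005,0,0,0],[1,0,0,0.0005,0,0,0]],
  ],
  newtons=110,
)

```text
t: 16.75
position: [0.5306, -0.2759, 0.0213]
orientation: [-0.099, 1.57, -0.098]
ft_force: [-1.8, 0.3, 6.3]
finger_gap: 0.0097
```

carry_out(
  deltas=[
    [[1,0,0,0,0,0,0],[1,-0.004,0,0,0,0,0],[1,-0.008,0,0,0,0,0],[1,-0.015,0,0,0,0,0],[1,-0.022,0,0,0,0,0],[1,-0.028,0,0,0,0,0],[1,-0.03,0,0,0,0,0],[1,-0.03,0,0,0,0,0]],
  ],
)

```text
t: 17.55
position: [0.5306, -0.2759, 0.0513]
orientation: [-0.193, 1.57, -0.192]
ft_force: [0.1, 0.1, -3.8]
finger_gap: 0.0101
```

```bash
python3 - <<'E'
from h import *
to([.5305,-.2755,.15],0); s=bot.read_state(); print(s["ft_torque"])
p,d=bot.grab_frame("wrist");c=cam("wrist"); np.save("w13.npy",p); cv2.imwrite("pics/w13.png",cv2.convertScaleAbs(p[:,:,::-1],alpha=1.3))
p,d=bot.grab_frame("scene"); cv2.imwrite("pics/s13.png",cv2.convertScaleAbs(cv2.resize(p[270:480,60:370,::-1],None,fx=2.5,fy=2.5,interpolation=cv2.INTER_CUBIC),alpha=1.5))
print(bot.read_state()["ft_torque"],bot.read_state()["ft_force"])
E
```

```text
t 17.55 pos [ 0.5306 -0.2759  0.0513] zyaw 0.0012 tilt [-1.0e+00 -2.0e-04  1.2e-03] F [ 0.08  0.14 -3.76] gap 0.0101 j [ 0.25  0.71  0.22  1.8  -0.24  0.65  2.17]
shift [-0.0987  0.0004  0.    ] turn [0.0012 0.0012 0.0002]
[ 0.00337563 -0.00686663 -0.0216883 ]
[ 0.00573133  0.04991494 -0.00195583] [ 0.71437355  0.77574803 -4.05269947]
```

View pics/w13.png

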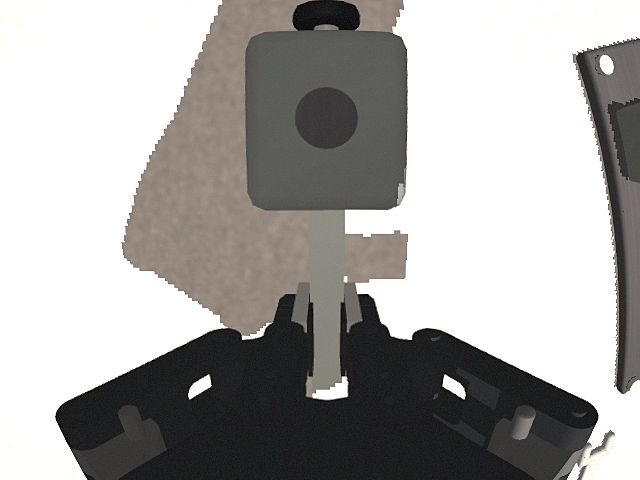

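View pics/s13.png

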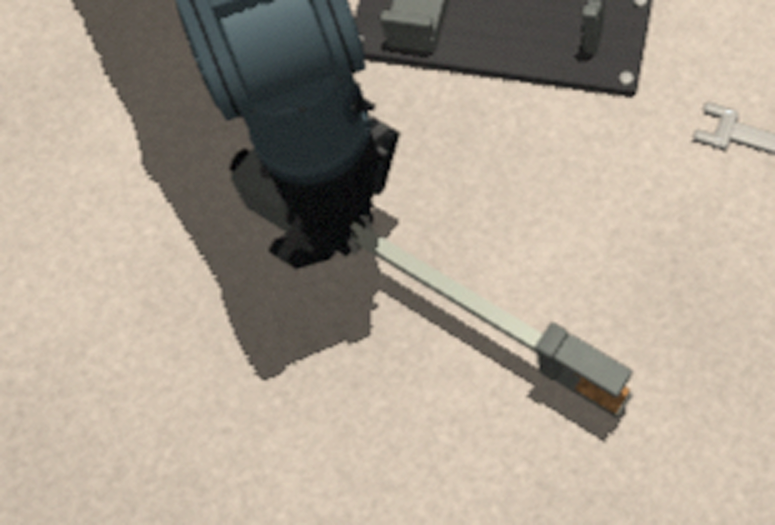

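carry_out(
  deltas=[
    [[1,-0.005,0,0,0,0,0],[1,-0.02,0,0,0,0,0],[1,-0.04,0,0,0,0,0],[1,-0.06,0,0,0,0,0],[1,-0.08,0,0,0,0,0],[1,-0.095,0,0,0,0,0],[1,-0.105,0,0,0,0,0],[1,-0.11,0,0,0,0,0]],
  ],
)

```text
t: 18.45
position: [0.5306, -0.276, 0.162]
orientation: [-0.237, 1.569, -0.236]
ft_force: [0.1, -0.7, -4.9]
finger_gap: 0.0099
```

```bash
python3 - <<'E'
from h import *
to([.5065,-.0375,.16],.391)
E
```

```text
t 18.45 pos [ 0.5306 -0.276   0.162 ] zyaw 0.0012 tilt [-1.0e+00 -4.0e-04  1.7e-03] F [ 0.05 -0.71 -4.93] gap 0.0099 j [ 0.21  0.55  0.27  1.76 -0.19  0.86  2.13]
shift [ 0.0019  0.2385 -0.0238] turn [-0.3898  0.0016  0.0007]
```

Two gentle calls.

carry_out(
  deltas=[
    [[1,0,0.004,0,-0.01,0,0],[1,0,0.014,-0.001,-0.03,0,0],[1,0,0.03,-0.003,-0.06,0,0],[1,0,0.05,-0.005,-0.09,0,0],[1,0,0.07,-0.007,-0.12,0,0],[1,0,0.09,-0.009,-0.15,0,0],[1,0,0.11,-0.011,-0.18,0,0],[1,0,0.13,-0.013,-0.21,0,0]],
  ],
)

```text
t: 19.25
position: [0.5169, -0.1438, 0.1609]
orientation: [0.074, 1.57, 0.288]
ft_force: [-0.1, 0.4, -3.4]
finger_gap: 0.0097
```

```bash
python3 - <<'E'
from h import *
to([.5065,-.0375,.16],.391)
E
```

```text
t 19.25 pos [ 0.5169 -0.1438  0.1609] zyaw 0.2144 tilt [-1.e+00  0.e+00  7.e-04] F [-0.12  0.4  -3.38] gap 0.0097 j [ 0.03  0.45  0.21  1.92 -0.13  0.78  2.09]
shift [0.0009 0.106  0.0124] turn [-0.1766  0.0007  0.    ]
```

carry_out(
  deltas=[
    [[1,0,0.018,0.002,-0.03,0,0],[1,0,0.036,0.004,-0.06,0,0],[1,0,0.054,0.006,-0.09,0,0],[1,0,0.072,0.008,-0.12,0,0],[1,0,0.088,0.01,-0.147,0,0],[1,0,0.1,0.012,-0.167,0,0],[1,0,0.106,0.0125,-0.177,0,0],[1,0,0.106,0.0125,-0.177,0,0]],
  ],
)

```text
t: 20.05
position: [0.5071, -0.0387, 0.1608]
orientation: [0.071, 1.57, 0.461]
ft_force: [0.3, -0.3, -4.2]
finger_gap: 0.0097
```

```bash
python3 - <<'E'
from h import *
to([.5065,-.0375,.1073],.391)
p,d=bot.grab_frame("wrist"); to([.5065,-.0375,.1073],.391); np.save("w14.npy",p); cv2.imwrite("pics/w14.png",cv2.convertScaleAbs(p[:,:,::-1],alpha=1.3))
E
```

```text
t 20.05 pos [ 0.5071 -0.0387  0.1608] zyaw 0.3897 tilt [-1.e+00  0.e+00  5.e-04] F [ 0.25 -0.35 -4.19] gap 0.0097 j [-0.13  0.41  0.14  1.98 -0.08  0.76  2.03]
shift [ 0.0535  0.0014 -0.0002] turn [-0.0013  0.0005 -0.    ]
t 20.1 pos [ 0.5072 -0.0397  0.1608] zyaw 0.3882 tilt [-1.e+00 -5.e-04  5.e-04] F [ 0.43 -0.59 -4.07] gap 0.0097 j [-0.13  0.41  0.15  1.98 -0.08  0.76  2.03]
shift [0.0535 0.0024 0.0002] turn [-0.0028  0.0005  0.0005]
```

View pics/w14.png

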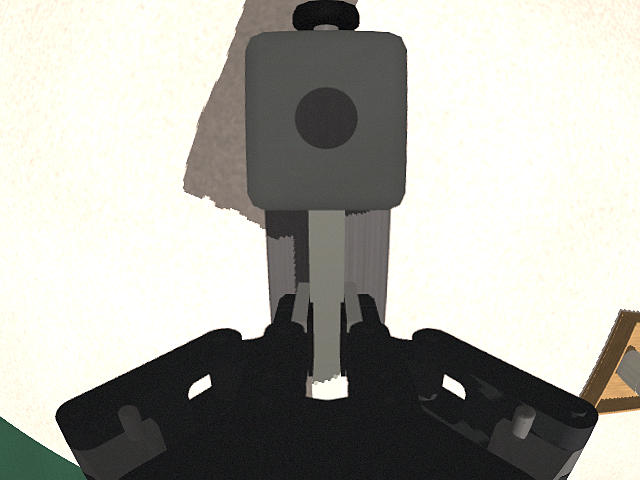

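carry_out(
  deltas=[
    [[1,0.004,0.001,0,-0.002,0,0],[1,0.012,0.002,0,-0.002,0,0],[1,0.024,0.002,0,-0.002,0,0],[1,0.036,0.002,0,-0.002,0,0],[1,0.045,0.002,0,-0.002,0,0],[1,0.05,0.002,0,-0.002,0,0],[1,0.053,0.002,0,-0.002,0,0],[1,0.053,0.002,0,-0.002,0,0]],
  ],
)

```text
t: 20.9
position: [0.5063, -0.0377, 0.1075]
orientation: [1.493, 1.571, 1.883]
ft_force: [-0.3, -0.4, -4.2]
finger_gap: 0.0096
```

```bash
python3 - <<'E'
from h import *
to([.5065,-.0375,.1073],.391)
for n,s in (("wrist",np.s_[:,:]),("scene",np.s_[200:350,150:350]),("top",np.s_[150:340,250:430])):
    p,d=bot.grab_frame(n); np.save(n+"15.npy",p); np.save(n+"15d.npy",d)
    q=p[s]; f=min(800/q.shape[1],600/q.shape[0]); cv2.imwrite(f"pics/{n}15.png",cv2.convertScaleAbs(cv2.resize(q[:,:,::-1],None,fx=f,fy=f,interpolation=cv2.INTER_CUBIC),alpha=1.5)); print(n,f)
to([.5065,-.0375,.1073],.391); print(bot.read_state()["ft_torque"])
E
```

```text
t 20.9 pos [ 0.5063 -0.0377  0.1075] zyaw 0.3902 tilt [-1.  0.  0.] F [-0.32 -0.37 -4.16] gap 0.0096 j [-0.12  0.5   0.13  2.01 -0.1   0.64  2.04]
shift [0.0002 0.0001 0.0003] turn [-0.0008  0.     -0.    ]
wrist 1.25
scene 4.0
top 3.1578947368421053
t 21.05 pos [ 0.5068 -0.0377  0.1082] zyaw 0.3902 tilt [-1.0e+00 -4.0e-04  1.3e-03] F [-0.37  0.38 -3.85] gap 0.0095 j [-0.12  0.5   0.13  2.01 -0.1   0.64  2.04]
shift [ 0.0009  0.0003 -0.0002] turn [-0.0008  0.0013  0.0004]
[ 0.01319264 -0.02842388 -0.01095251]
```

View pics/wrist15.png

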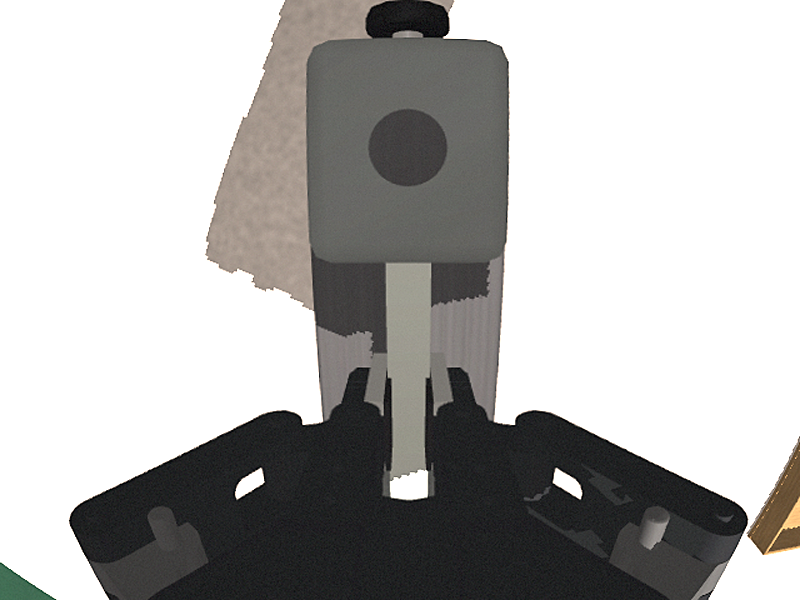

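View pics/scene15.png

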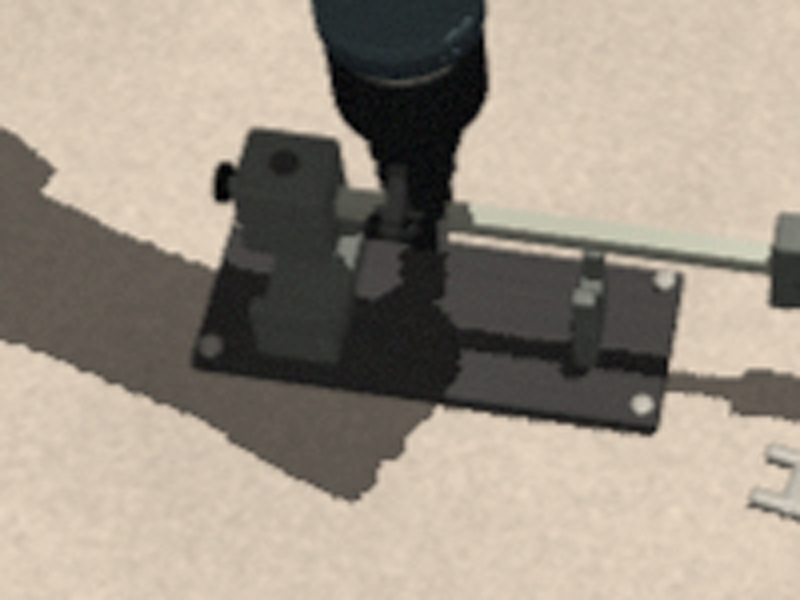

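View pics/top15.png

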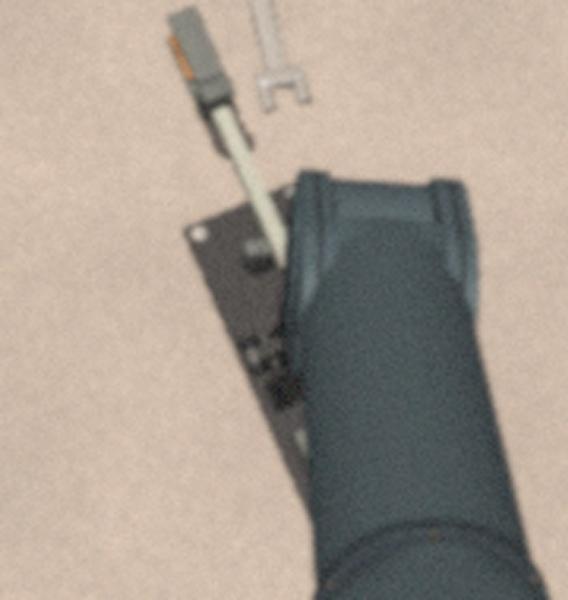

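```bash
python3 - <<'E'
from h import *
c=np.array([.5065,-.0375]);y=.391;ux=np.array([np.cos(y),np.sin(y)]);uy=np.array([-ux[1],ux[0]])
cw=lambda x,yy,z:np.r_[c+x*ux+yy*uy,z]
pts=[cw(x,yy,.122) for x in(.04,.17) for yy in(-.006,.006)]+[cw(.04,-.006,.110),cw(.17,-.006,.110)]+[cw(a,b,.146) for a in(-.096,-.046) for b in(-.022,.022)]
names="bar-.04-,bar.04+,bar.17-,bar.17+,botm.04,botm.17,boss..".split(",")
S=(proj("scene",pts)-[150,200])*4;T=(proj("top",pts)-[250,150])*3.158
print("scene",S.round(0).tolist());print("top",T.round(0).tolist())
i=cv2.imread("pics/scene15.png"); [cv2.circle(i,tuple(map(int,q)),3,(0,0,255),-1) for q in S]; cv2.imwrite("pics/s16.png",i)
i=cv2.imread("pics/top15.png"); [cv2.circle(i,tuple(map(int,q)),3,(0,0,255),-1) for q in T]; cv2.imwrite("pics/t16.png",i)
w=cam("wrist")
print("boss",wray(np.array([[308,45],[507,45],[505,262],[313,262]])/1.25,.146,w).round(4).tolist())
print("bar",wray(np.array([[408.5,275],[409,440]])/1.25,.122,w).round(4).tolist())
print("plate edges",wray(np.array([[318.5,370],[497.5,370]])/1.25,.012,w).round(4).tolist(),cw(.0,.05,0),cw(0,-.05,0))
for P in (wray(np.array([[318.5,370],[497.5,370]])/1.25,.012,w)): print("cradle y",(P[:2]-c)@uy)
for P in (wray(np.array([[408.5,275],[409,440],]) /1.25,.122,w)): print("bar xy",(P[:2]-c)@ux,(P[:2]-c)@uy)
for P in wray(np.array([[308,45],[507,45],[505,262],[313,262]])/1.25,.146,w): print("boss xy",(P[:2]-c)@ux,(P[:2]-c)@uy)
E
```

```text
scene [[499.0, 228.0], [503.0, 208.0], [749.0, 262.0], [753.0, 242.0], [500.0, 240.0], [749.0, 274.0], [226.0, 193.0], [248.0, 123.0], [323.0, 206.0], [343.0, 135.0]]
top [[305.0, 281.0], [290.0, 288.0], [232.0, 116.0], [216.0, 122.0], [304.0, 284.0], [231.0, 120.0], [411.0, 447.0], [352.0, 473.0], [381.0, 380.0], [322.0, 406.0]]
boss [[0.4272, -0.0931, 0.146], [0.4113, -0.0544, 0.146], [0.4548, -0.0364, 0.146], [0.4705, -0.0748, 0.146]]
bar [[0.4704, -0.0525, 0.122], [0.518, -0.0327, 0.122]]
plate edges [[0.5616, -0.0686, 0.012], [0.5241, 0.0228, 0.012]] [0.48744434 0.00872642 0.        ] [ 0.52555566 -0.08372642  0.        ]
cradle y -0.04970360846917879
cradle y 0.049036900128765125
bar xy -0.03905169234834522 -9.741612405060826e-05
bar xy 0.012494370093686742 1.0237619005592432e-05
boss xy -0.09449626511202558 -0.021149514383309136
boss xy -0.09442644738653581 0.020610860361155604
boss xy -0.047394946897382835 0.02073855157476434
boss xy -0.04744205978957114 -0.02073410180328035
```

View pics/s16.png

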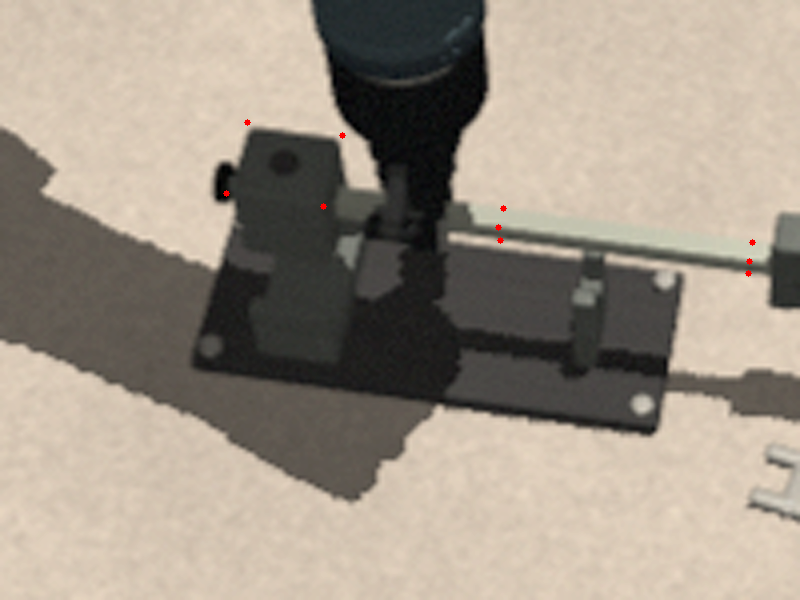

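View pics/t16.png

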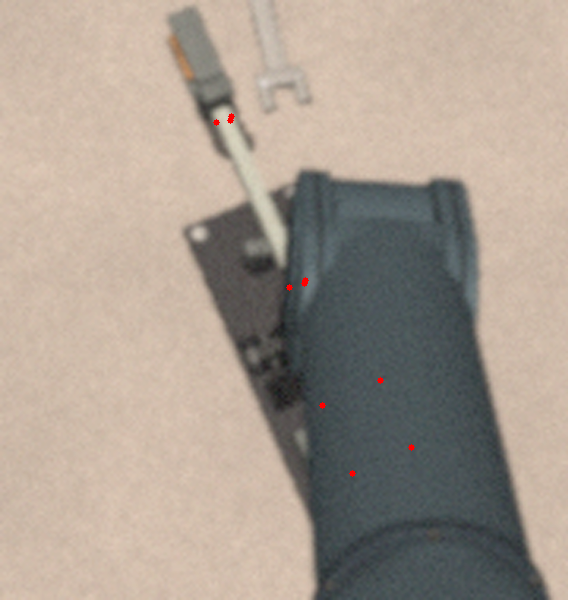

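```bash
python3 - <<'E'
from h import *
c=np.array([.5065,-.0375]);y=.391;ux=np.array([np.cos(y),np.sin(y)]);uy=np.array([-ux[1],ux[0]])
d=np.load("wrist15d.npy"); K,e,M=cam("wrist")
vv,uu=np.mgrid[45:200:3,258:395:3]; q=np.c_[(uu.ravel()-K[0,2])/K[0,0],(vv.ravel()-K[1,2])/K[0,0]]; th=np.linalg.norm(q,axis=1)
D=d[vv.ravel(),uu.ravel()]; ok=D>0; r=np.c_[q*(np.tan(th)/th)[:,None],np.ones(len(q))]*D[:,None]; P=(e+r@M.T)[ok]
print("n",ok.sum(),"z med",np.median(P[:,2]) if ok.any() else None)
def fit(P):
    L=np.c_[(P[:,:2]-c)@ux,(P[:,:2]-c)@uy,np.ones(len(P))];k=np.ones(len(P),bool)
    for _ in range(5):
        s=np.linalg.lstsq(L[k],P[k,2],rcond=None)[0]; res=P[:,2]-L@s; k=abs(res)<2.5*max(res[k].std(),3e-4)
    return s,res[k].std(),k.sum()
print("boss plane",fit(P))
# scene bar depth
p=np.load("scene15.npy");d=np.load("scene15d.npy"); K,e,M=cam("scene")
vv,uu=np.mgrid[240:300,262:400]; vv=vv.ravel();uu=uu.ravel();D=d[vv,uu]
X=np.c_[(uu-K[0,2])/K[0,0],(vv-K[1,2])/K[1,1],np.ones(len(uu))]*D[:,None]@M.T+e
lx=(X[:,:2]-c)@ux;ly=(X[:,:2]-c)@uy
k=(D>0)&(X[:,2]>.105)&(X[:,2]<.14)&(lx>.04)&(lx<.178)&(abs(ly)<.012); print(k.sum())
for a in np.arange(.04,.18,.02):
    m=k&(lx>=a)&(lx<a+.02); print(round(a,2),m.sum(),np.percentile(X[m,2],[50,75,90]).round(4) if m.any() else "", np.median(ly[m]) if m.any() else "")
# same edge in image: bar upper edge row and lower edge row versus predicted
g=cv2.cvtColor(p,cv2.COLOR_RGB2GRAY).astype(float)
for u in (285,300,320,335): print(u,p[252:272,u].tolist() if u in(320,) else g[248:272,u].astype(int).tolist())
E
```

```text
n 2378 z med 0.14733490520078474
boss plane (array([-0.00253726, -0.00070358,  0.14716797]), np.float64(0.0006381988391877551), np.int64(2336))
534
0.04 76 [0.121  0.1224 0.1239] -0.0013095911334299868
0.06 78 [0.1214 0.1235 0.1247] -0.0019428047760417266
0.08 76 [0.121  0.1226 0.1241] -0.0022092222814002957
0.1 79 [0.1209 0.1225 0.124 ] -0.0016796189597621965
0.12 77 [0.1209 0.1229 0.1241] -0.0012537644679943363
0.14 78 [0.1212 0.1226 0.1239] -0.0010799798358890824
0.16 70 [0.1209 0.123  0.1244] -0.0015497011069812452
285 [139, 138, 138, 135, 135, 129, 129, 129, 129, 128, 84, 53, 53, 108, 130, 93, 52, 45, 47, 46, 48, 48, 45, 47]
300 [134, 135, 135, 135, 133, 135, 135, 131, 130, 128, 129, 130, 84, 53, 52, 68, 50, 36, 36, 36, 35, 38, 53, 59]
320 [[137, 127, 115], [142, 131, 119], [144, 134, 121], [140, 131, 117], [141, 131, 119], [140, 132, 119], [136, 132, 120], [134, 133, 121], [134, 135, 121], [135, 135, 121], [119, 120, 108], [77, 78, 70], [53, 53, 48], [71, 69, 63], [130, 122, 110], [138, 128, 116], [96, 89, 81], [75, 70, 65], [70, 66, 60], [82, 76, 71]]
335 [135, 136, 134, 134, 136, 138, 136, 135, 136, 137, 138, 136, 135, 136, 135, 136, 122, 79, 55, 70, 126, 143, 140, 141]
```

```bash
python3 - <<'E'
from h import *
p=np.load("scene15.npy"); cv2.imwrite("pics/f.png",cv2.convertScaleAbs(p[:,:,::-1],alpha=1.5))
s=bot.read_state(); print(np.abs(s["joint_velocities"]).max(),s["t"])
E
```

```text
0.004483746860876188 21.05
```

View pics/f.png

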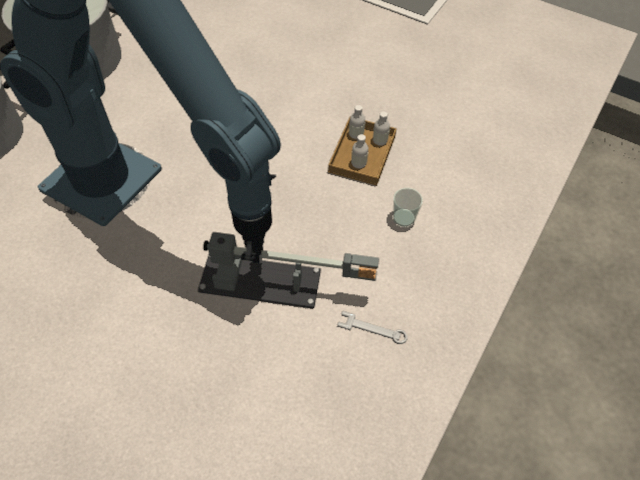

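The final view shows three upright bottles in the tray (moved one at ~360,150). The beaker (~405,210) and spanner (~372,327) are where they were at the start, and the clamp arm is level over the cradle. Handing in.

```bash
python3 -c "
from h import *
bot.close_job()"
```

```text
the job is handed in; nothing more can be done
```

The bottle stands upright in the tray gap. The clamp arm is held by its bar at the balance point, with a 110 N grip, straight above the cradle. I handed the job in at about 21 s of the 64 s allowed.

- **Alignment:** in the wrist view the bar sits within 1 mm of the cradle's centre line, and the boss is centred at x = -71 mm, over the saddle.
- **Height and level:** depth readings put the bar's axis at about 116–117 mm against the wanted 116 mm, level to about 0.15°. The moment at the wrist was close to zero, so the grip is near the balance point.
- **Other objects:** the last scene picture shows the two other bottles, the beaker and the spanner where they were at the start.
- **Disagreements:** the cameras differed by a few millimetres. I used the close wrist view for the tray gap and the bar, re-centring by about 3 mm and 7.5 mm. The scene picture by eye suggested the held arm was tilted 1–2°, but the depth readings did not bear that out.

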